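Lock the paper-strip dispenser with its spring clip

TASK

Take the spring clip out of the cardboard tray, lay it flat on the dispenser's disc beside the spindle with its open mouth towards the spindle, then slide and press it sideways into the spindle's groove until it snaps in. Once it is in, keep pressing it firmly against the spindle with about 10 newtons (never more than 18) for about half a second to be sure it is fully home, then let go of it there, and leave the other things on the table alone.

Things in the scene. Friction and masses are not known exactly. Their poses are not given: they have to be found in the camera images.
- clip_grip (a point): Centre of the upright black tab of the loose spring clip, where to pinch it. Tab: 18 mm along the clip's x, 16 mm along its y (pinch this way), from 7 to 46 mm above the clip's underside; this point is 28 mm above the underside and 33 mm behind (-x) the seat centre. Clip axes: x points from the tab to the open mouth, z up when lying flat. The clip starts flat in the tray.
- clip_seat (a point): Centre of the clip's seat (the spindle's neck sits here when home), 3.5 mm above the underside; axes as clip_grip. The clip is a flat steel fork 7 mm thick, about 100 g: a rigid bridge 42 mm wide, 9.5 to 21 mm behind this point, and two sprung arms, to 19 mm either side, reaching 21 mm ahead. Home, the bridge stops on the neck with about 0.5 mm of play.
- clip_mouth (a point): Midway between the clip's two inward nubs, 9 mm ahead (+x) of the seat centre; gap 12 mm, then the arm tips flare out to guide the neck in. Each arm must spring 3 mm aside: a push of 7 to 12 N, from 17 mm and most at 10 to 14 mm short of home, easing inside 8 mm; in the last 5 mm the arms draw the clip home, then the push rises sharply at the stop. Sliding on the disc adds 1 to 4 N of drag.
- groove (a point): On the upright spindle's axis at mid-thickness of a seated clip, 3.5 mm above the disc's top (disc top 70 mm above the table). The groove starts right at the disc's top: a neck 18 mm in diameter and 9 mm high, below a head 28 mm in diameter that ends 32 mm above the disc. The clip may enter from any side; the dispenser is fixed.
- disc: Flat plastic keeper disc around the spindle, 150 mm diameter, 5 mm thick; origin at the centre of its underside. It lies on a coil of paper strip of 140 mm diameter and is sprung: pressed down it gives by up to 5 mm (2 N to start, 2.5 N per mm more, then a hard stop) and comes back. Do not press it with over 20 N.
- spindle: The steel spindle of the dispenser, fixed; origin on its axis at the level of the disc's top; neck and head as for the groove.
- tray: Shallow cardboard tray, 180 by 160 mm, 11 mm high, floor 3 mm thick, fixed; origin at the centre of its underside. The clip starts in it.
- jar: Closed glass jar, 52 mm diameter, 60 mm high, bystander; origin at the centre of its underside.
- spare_coil: Spare coil of paper strip, 90 mm diameter, 50 mm high, bystander; origin at the centre of its underside.
- cup: Small paper-board cup, 54 mm diameter, 40 mm high, bystander; origin at the centre of its underside.
Not all that is in view belongs to the job. Leave any red look-alike of the part that bears clip_grip alone.

How it is judged:
On the way, in this order (a step that is already met when the one before it is completed fails the run):
1. the clip is lifted clear of the tray (height (world z) of clip_seat above 0.04 m), for 0.1 s.
2. the clip lies flat on the disc, touching it, beside the spindle and not yet on it (contact force between clip and disc above 0.2 N and horizontal distance between clip_seat and groove above 0.014 m and angle between clip_seat's own z axis and vertical below 0.2 rad), for 0.1 s.
3. the clip is in the groove and pressed firmly home against the spindle (horizontal distance between clip_seat and groove below 0.0025 m and contact force between clip and spindle above 6 N), for 0.3 s.
At the end, for the whole second after the job is handed in: The clip sits home in the groove: seat centre within 2.5 mm of the spindle axis, between 2.5 mm below and 3.5 mm above its seated height, flat within 0.12 rad, at rest and released (horizontal distance between clip_seat and groove below 0.0025 m and z of clip_seat in the frame of groove between -0.0025 and 0.0035 m and angle between clip_seat's own z axis and vertical below 0.12 rad and linear speed of clip below 0.01 m/s); the robot touches nothing.
It fails at once if the clip is forced against the spindle with more than 18 N (contact force between clip and spindle above 18 N).
It fails at once if the disc is pressed with more than 20 N (contact force between disc and anything else above 20 N).
It fails at once if the jar is moved by more than 20 mm (distance of jar from where it was at the start of the episode above 0.02 m).
It fails at once if the spare coil is moved by more than 20 mm (distance of spare_coil from where it was at the start of the episode above 0.02 m).
It fails at once if the cup is moved by more than 20 mm (distance of cup from where it was at the start of the episode above 0.02 m).
It also fails if it takes over 64 s, if anything falls off the work surface, if the arm or the gripper's body presses on something with over 40 N, if the wrist force passes 120 N, or if a joint passes its speed limit or range.

ROBOT

A 7-joint arm with a two-finger parallel gripper is mounted at the origin on the work surface. World frame = base frame: x ahead of the robot, y to its left, z up, the work surface at z = 0. Lengths are in m, angles in rad, forces in N, time in s.
With the tool pointing down it reaches from about 0.4 to 0.85 m from the base axis. Payload 4.5 kg.
Tool frame: the origin (TCP) lies between the finger pads; the fingertips stand 19 mm ahead of it and the grasp point (between the pads) is the TCP (r.tips_ahead is the distance from the TCP to the fingertips, in m); z points along the fingers, y is the line along which they close (so a half turn about z gives the same grasp; the last joint's range is limited). The gripper opens to 88 mm and grips with 3 to 60 N. Pads are 18 mm wide; open, the fingers measure 123 mm over their backs; the gripper's body (75 mm by 187 mm) begins 45 mm behind the grasp point.
Start: joints at [-1.118, 0.689, -0.195, 1.565, 0.157, 0.902, -0.215], TCP at [0.254, 0.571, 0.258] pointing down, gripper open.
Joint ranges: [-3.01, 3.01], [-0.46, 2.08], [-1.47, 1.51], [0.13, 2.56], [-1, 4.14], [0.04, 2.09], [-2.66, 2.66]. Speed limits (rad/s): [2.57, 2.57, 3.14, 3.14, 3.14, 3.14, 3.14].

INTERFACE

Orientations are given as a unit quaternion [x, y, z, w].
In Python, from plant import r, cams, models gives the robot as it stands. The module is installed in compiled form; this text tells all that it offers.
- The arm moves only by the tool jog_arm, never from a script. Its arguments are lists of equal length, an entry for each row: "turn": the turn, a rotation vector about the tool's x, y, z in rad, a list of three; "translation": the shift along the tool's x, y, z in m, a list of three; "grip": the closure, from 0 (fully open) to 1 (shut). In form: {"turn": [[ax, ay, az], ...], "translation": [[tx, ty, tz], ...], "grip": [grip, ...]}. A call has 1 to 20 rows; each row is the pose to reach, as a shift and turn from the pose commanded when the call began, along the tool's axes at that moment; what a row does not reach only later rows make up. A row lasts 1/8 s, in which the tool goes at most 62.5 mm and 10.7 degrees, less where a joint would pass 70% of its speed; a pose out of reach is approached as far as the arm can. A call with a gripper value outside its range is refused whole. The fingers move at their own pace and stop on an object; "force" is the grip in N (left out, the last holds). Time passes only in rows, so rows that repeat a pose let the fingers close. It gives the time, the measured TCP pose, the force, the opening and the grip force at its end, in the units of the state.
- r.get_state(): the state, without advancing time (a new reading comes with each control period).
- cams.snapshot(name): name is "side" or "top" or "wrist"; returns the picture (384x512x3 uint8, red, green, blue); there is no depth.
- cams.camera_params(name): a dict with "fx", "fy", "cx", "cy" (pixels), "eye" and "orientation" of the camera in the world. Camera axes: x right, y up, looking along -z (the intrinsics and any distortion apply to the point x, -y, -z); pixel columns grow to the right and rows downward; lengths in m; the calibration is good to about 2 mm. A picture is of the moment at which its call begins: read the wrist's pose just before it. camera_params takes no time and is no camera call; for the wrist camera it gives the pose at the moment of the call.
- r.finish_job(): hands the job in; it is judged then, once.
Trained networks look in the newest picture that a camera, given by its name, has taken for a name from the list of things; names that differ only in an ending like _2 or _b are one class to them, and where a whole thing is asked for, a point or a joint stands for the part that bears it (a point fixed in the world has none). Each returns a list of dicts, best first, with "p" (0 to 1); they miss things now and then, are a little off and sometimes report something else, mostly with a low value. They report only what shows in the picture. A call takes as long as a camera call. They do not tell look-alikes from the thing itself.
- models.find_in(camera, name): "position" ([x, y, z] in m, in world coordinates, good to about 4 mm: the middle of the surface that is visible of it).
- models.masks_of(camera, name): "pixels" (384x512 bool, what is visible of it).
- models.place_of(camera, name): "position" ([x, y, z] in m, in world coordinates, good to about 4 mm: a listed point, or the origin of a listed thing).
The state is a dict: "clock": time; "q": joint angles; "qd": joint speeds; "joint_torque": joint torques, N m; "tool_pos": TCP position; "eef_rot": TCP orientation; "contact_force": force on the tool from outside, world axes, zero at the start; "moment": the same for the moment, N m; "opening": opening from 0.0 (shut) to 1.0 (fully open); "finger_force": force on a finger pad.
Only numpy, scipy, OpenCV 4.12 (cv2) and the standard library are available. Lean on these libraries where they do the work, as an engineer would, in place of code of your own. Each camera call takes 0.05 s, during which the arm holds its last target. There are 200 camera calls.

## Working session

There is one attempt and no reset: what is moved stays moved. The work goes in short steps, Python scripts to look and compute and a tool call to move; the robot and the scene stay as the last step left them, time stands still between calls to the robot, and variables do not carry over. Pictures are saved under pics/ and viewed, at most 10 in all, crops included, and the job is handed in when it is done.

Besides the shell and the picture viewer there is one more tool, called after ">>>" as name(argument=value, ...) on one line, values as JSON. jog_arm: Moves the arm, as the interface text tells. Its arguments: {"type":"object","properties":{"turn":{"type":"array"},"translation":{"type":"array"},"grip":{"type":"array"},"force":{"type":"number"}},"required":["turn","translation","grip"]}

```bash
mkdir -p pics
cat > h.py <<'E'
import numpy as np, cv2
from scipy.spatial.transform import Rotation as R
from plant import r, cams, models
def ray(cam,u,v,p=None):
    p=p or cams.camera_params(cam)
    d=np.array([(u-p['cx'])/p['fx'],-(v-p['cy'])/p['fy'],-1])
    return np.array(p['eye']),R.from_quat(p['orientation']).apply(d)
def atz(cam,u,v,z,p=None):
    e,d=ray(cam,u,v,p); return e+d*(z-e[2])/d[2]
def proj(cam,P,p=None):
    p=p or cams.camera_params(cam)
    c=R.from_quat(p['orientation']).inv().apply(np.array(P)-p['eye'])
    return p['cx']+p['fx']*c[...,0]/-c[...,2], p['cy']-p['fy']*c[...,1]/-c[...,2]
E
python3 - <<'E'
from h import *
np.set_printoptions(precision=4,suppress=True)
s=r.get_state(); print(s)
for c in ['top','side']:
    print(cams.camera_params(c))
    im=cams.snapshot(c); cv2.imwrite(f'pics/{c}0.png',im[...,::-1])
    for n in ['clip_grip','clip_seat','clip_mouth','groove','spindle','disc','tray','jar','spare_coil','cup']:
        print(c,n,[(np.round(d['position'],4),round(d['p'],2)) for d in models.place_of(c,n)])
E
```

```text
{'clock': 0.0, 'q': array([-1.1182,  0.69  , -0.1945,  1.5663,  0.1573,  0.9025, -0.2151]), 'qd': array([-0.0003,  0.0001, -0.0007,  0.0002,  0.0013,  0.0003, -0.0012]), 'joint_torque': array([  0.0007, -52.7556,  -1.2669, -15.3424,  -0.0527,   0.0066,
         0.0002]), 'tool_pos': array([0.254 , 0.5704, 0.2569]), 'eef_rot': array([ 0.2079,  0.9782, -0.0009, -0.0001]), 'contact_force': array([-0.4271,  0.5489,  0.0705]), 'moment': array([-0.0297, -0.0193, -0.0455]), 'finger_force': 0.0, 'opening': 0.9987666688942362}
{'fx': 369.820220397585, 'fy': 369.820220397585, 'cx': 256.9390555130247, 'cy': 191.1884324413772, 'eye': array([ 0.5019, -0.0513,  0.9476]), 'orientation': array([-0.0648,  0.0601,  0.7124, -0.6962])}
top clip_grip [(array([ 0.4944, -0.1584,  0.0359]), 0.79), (array([ 0.5488, -0.3066,  0.026 ]), 0.65)]
top clip_seat [(array([ 0.569 , -0.3275,  0.0024]), 0.64), (array([ 0.5224, -0.1666,  0.0084]), 0.48)]
top clip_mouth [(array([ 0.5325, -0.172 ,  0.0048]), 0.8), (array([ 0.5682, -0.3382, -0.0005]), 0.48)]
top groove [(array([0.5842, 0.1612, 0.0735]), 0.6), (array([0.583
[... 598 characters left out ...]
,  0.0348]), 0.9), (array([ 0.5475, -0.308 ,  0.0273]), 0.75)]
side clip_seat [(array([ 0.5257, -0.1681,  0.0066]), 0.61)]
side clip_mouth [(array([ 0.5755, -0.3428, -0.0039]), 0.86), (array([ 0.5362, -0.1694,  0.0069]), 0.64), (array([ 0.7845, -0.0041, -0.0042]), 0.34)]
side groove [(array([0.5847, 0.1616, 0.0701]), 0.66)]
side spindle [(array([0.5822, 0.155 , 0.0687]), 0.67)]
side disc [(array([0.5826, 0.1617, 0.0625]), 0.77), (array([ 0.5368, -0.1715,  0.0041]), 0.41)]
side tray [(array([ 0.5149, -0.1551, -0.0006]), 0.94)]
side jar [(array([ 0.7829, -0.002 , -0.0039]), 0.79)]
side spare_coil [(array([ 0.7577,  0.1898, -0.003 ]), 0.73)]
side cup [(array([ 0.7889, -0.222 , -0.0009]), 0.75)]
```

View pics/top0.png

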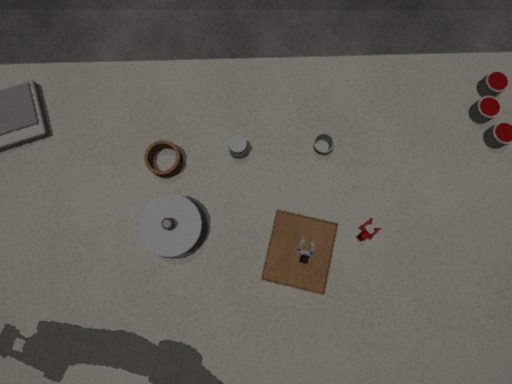

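View pics/side0.png

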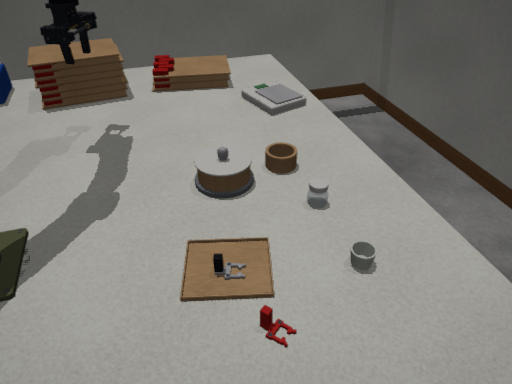

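The top view shows the steel clip with a black tab in the tray at about (305,250), mouth towards image-up (+x). The red look-alike is at (368,230), the disc and spindle at (168,223). The side view agrees, with the clip at (222,266). The network positions match both pictures, so I'm moving above the clip for a close look.

```bash
cat >> h.py <<'E'
np.set_printoptions(precision=4,suppress=True)
def goal(P,head):
    """shift & turn in tool axes to put the TCP at P, pointing down, tool x = -clip heading (rad)"""
    s=r.get_state(); R0=R.from_quat(s['eef_rot'])
    x=-np.array([np.cos(head),np.sin(head),0]); z=np.array([0,0,-1.]); y=np.cross(z,x)
    Rt=R.from_matrix(np.c_[x,y,z])
    print('trans',R0.inv().apply(np.array(P)-s['tool_pos']),'turn',(R0.inv()*Rt).as_rotvec())
E
python3 -c "
from h import *
goal([.495,-.157,.2],-.32)"
```

```text
trans [-0.5161 -0.5672  0.0577] turn [ 0.0001  0.     -0.0988]
```

>>> jog_arm(turn=[[0,0,-0.1],[0,0,-0.1],[0,0,-0.1],[0,0,-0.1],[0,0,-0.1],[0,0,-0.1],[0,0,-0.1],[0,0,-0.1],[0,0,-0.1],[0,0,-0.1],[0,0,-0.1],[0,0,-0.1],[0,0,-0.1],[0,0,-0.1],[0,0,-0.1],[0,0,-0.1]], translation=[[-0.516,-0.567,0.058],[-0.516,-0.567,0.058],[-0.516,-0.567,0.058],[-0.516,-0.567,0.058],[-0.516,-0.567,0.058],[-0.516,-0.567,0.058],[-0.516,-0.567,0.058],[-0.516,-0.567,0.058],[-0.516,-0.567,0.058],[-0.516,-0.567,0.058],[-0.516,-0.567,0.058],[-0.516,-0.567,0.058],[-0.516,-0.567,0.058],[-0.516,-0.567,0.058],[-0.516,-0.567,0.058],[-0.516,-0.567,0.058]], grip=[0,0,0,0,0,0,0,0,0,0,0,0,0,0,0,0])

```text
clock: 3.1
tool_pos: [0.4949, -0.1546, 0.2]
eef_rot: [0.157, 0.988, 0.0, -0.0]
contact_force: [-0.6, 0.8, -0.1]
opening: 0.998
finger_force: 0.0
```

Run:
```python
from h import *
s=r.get_state(); print(s['clock'],s['tool_pos'],s['eef_rot'],s['contact_force'])
p=cams.camera_params('wrist'); print(p)
im=cams.snapshot('wrist'); cv2.imwrite('pics/w1.png',im[...,::-1])
for n in ['clip_grip','clip_seat','clip_mouth','tray']:
    print(n,[(np.round(d['position'],4),round(d['p'],2)) for d in models.place_of('wrist',n)])
goal([.495,-.157,.2],-.32)
```

```text
3.1 [ 0.4949 -0.1546  0.2   ] [ 0.1569  0.9876  0.0004 -0.0001] [-0.5992  0.8407 -0.0625]
{'fx': 274.6819604935791, 'fy': 274.6819604935791, 'cx': 255.00096946988884, 'cy': 191.72590997576106, 'eye': array([ 0.4152, -0.1288,  0.3267]), 'orientation': array([-0.1315, -0.0959,  0.5795,  0.7985])}
clip_grip [(array([ 0.4993, -0.16  ,  0.0345]), 0.93), (array([ 0.5467, -0.3031,  0.0277]), 0.65), (array([ 0.7868, -0.2212,  0.0009]), 0.53)]
clip_seat [(array([ 0.5258, -0.1713,  0.0039]), 0.86), (array([ 0.4996, -0.1603,  0.0348]), 0.64), (array([ 0.568 , -0.3346,  0.0033]), 0.4)]
clip_mouth [(array([ 0.5372, -0.1722,  0.0069]), 0.83)]
tray [(array([ 0.5129, -0.151 ,  0.0036]), 0.72)]
trans [-0.0002 -0.0007 -0.0002] turn [0.0001 0.     0.0023]
```

View pics/w1.png

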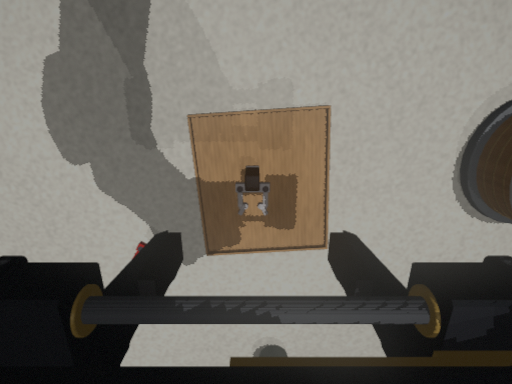

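The wrist view shows the clip at about (253,190), centred between the fingers and roughly aligned. I'll overlay a clip model on the enlarged crop to refine the pose.

```bash
cat > ov.py <<'E'
from h import *
def clip_pts(seat,head):
    c,s=np.cos(head),np.sin(head); M=np.array([[c,-s,0],[s,c,0],[0,0,1]])
    polys=[np.array([[-21,-21,3.5],[-9.5,-21,3.5],[-9.5,21,3.5],[-21,21,3.5]]),
           np.array([[-42,-8,42.5],[-24,-8,42.5],[-24,8,42.5],[-42,8,42.5]]),
           np.array([[21,-19,3.5],[21,19,3.5]]),
           np.array([[-9.5,-19,3.5],[21,-19,3.5]]),np.array([[-9.5,19,3.5],[21,19,3.5]])]
    return [ (p/1000)@M.T+seat for p in polys]
def draw(im,p,seat,head,box,k,fn):
    u0,v0,u1,v1=box
    o=cv2.resize(im[v0:v1,u0:u1,::-1],None,fx=k,fy=k,interpolation=cv2.INTER_CUBIC)
    o=np.clip(o.astype(float)*1.6,0,255).astype(np.uint8)
    plain=o.copy()
    for q in clip_pts(np.array(seat),head):
        u,v=proj('wrist',q,p)
        pts=np.c_[(u-u0+.5)*k,(v-v0+.5)*k].round().astype(np.int32)
        cv2.polylines(o,[pts],True,(0,255,0),1)
    cv2.imwrite(fn,np.hstack([plain,o]))
E
python3 - <<'E'
from ov import *
im=cv2.imread('pics/w1.png')[...,::-1]
p=cams.camera_params('wrist')
h=-.32; g=np.array([.4965,-.158]); seat=np.r_[g+.033*np.array([np.cos(h),np.sin(h)]),.0065]
draw(im,p,seat,h,(223,150,283,225),6,'pics/c1.png')
E
```

```text
(no output)
```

View pics/c1.png

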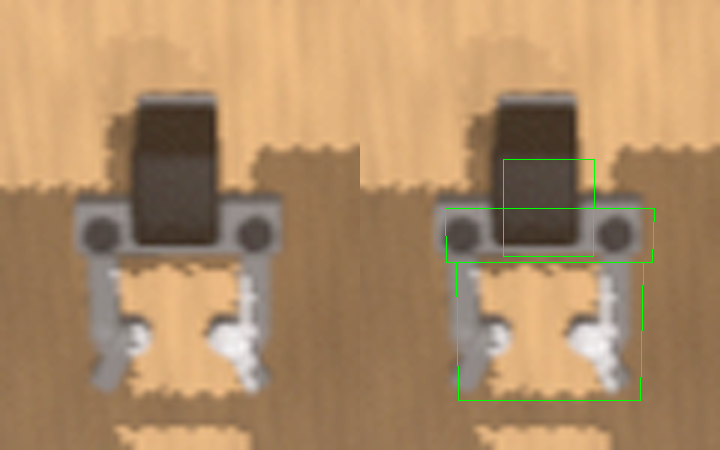

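The crop shows the model about 2 px right and 1.5 px below the real clip, with matching heading. So the tab is at about (0.494,-0.1595).

```bash
python3 -c "
from h import *
goal([.4941,-.1595,.031],-.32)"
```

```text
trans [-0.0001 -0.0034  0.1688] turn [0.0001 0.     0.0023]
```

>>> jog_arm(turn=[[0,0,0.002],[0,0,0.002],[0,0,0.002],[0,0,0.002],[0,0,0.002],[0,0,0.002],[0,0,0.002],[0,0,0.002],[0,0,0.002],[0,0,0.002],[0,0,0.002],[0,0,0.002],[0,0,0.002],[0,0,0.002]], translation=[[0,-0.0034,0.05],[0,-0.0034,0.1],[0,-0.0034,0.14],[0,-0.0034,0.16],[0,-0.0034,0.1688],[0,-0.0034,0.1688],[0,-0.0034,0.1688],[0,-0.0034,0.1688],[0,-0.0034,0.1688],[0,-0.0034,0.1688],[0,-0.0034,0.1688],[0,-0.0034,0.1688],[0,-0.0034,0.1688],[0,-0.0034,0.1688]], grip=[0.4,0.4,0.4,0.4,0.4,0.4,0.5,0.6,0.7,0.8,0.9,1,1,1], force=45)

```text
clock: 5.1
tool_pos: [0.4942, -0.1598, 0.0311]
eef_rot: [0.16, 0.987, 0.0, 0.0]
contact_force: [-0.7, 1.4, 5.7]
opening: 0.178
finger_force: 44.9
```

Run:
```python
from h import *
s=r.get_state(); print(s['clock'],s['tool_pos'],s['contact_force'],s['moment'],s['opening']*88,s['finger_force'])
goal([.4941,-.1595,.21],-.32)
```

```text
5.1 [ 0.4942 -0.1598  0.0311] [-0.6635  1.3912  5.6956] [ 0.3173 -0.0342 -0.0106] 15.657235704621803 44.915334060788155
trans [ 0.0001  0.0003 -0.1789] turn [ 0.0005  0.0006 -0.0005]
```

>>> jog_arm(turn=[[0,0,0],[0,0,0],[0,0,0],[0,0,0],[0,0,0],[0,0,0]], translation=[[0,0,-0.02],[0,0,-0.06],[0,0,-0.12],[0,0,-0.16],[0,0,-0.16],[0,0,-0.16]], grip=[1,1,1,1,1,1])

```text
clock: 5.85
tool_pos: [0.4929, -0.1604, 0.1899]
eef_rot: [0.16, 0.987, -0.0, -0.001]
contact_force: [0.5, -0.1, -0.8]
opening: 0.176
finger_force: 44.9
```

Run:
```python
from ov import *
s=r.get_state(); print(s['clock'],s['tool_pos'],s['contact_force'],s['moment'],s['opening']*88)
p=cams.camera_params('wrist'); im=cams.snapshot('wrist')
P=s['tool_pos']; h=-.32
seat=P+np.r_[.033*np.array([np.cos(h),np.sin(h)]),-.0245]
for n in ['clip_grip','clip_seat','clip_mouth']:
    print(n,[(np.round(d['position'],4),round(d['p'],2)) for d in models.place_of('wrist',n)])
print(seat, proj('wrist',seat,p))
u,v=map(int,proj('wrist',seat,p))
draw(im,p,seat,h,(u-50,v-60,u+50,v+40),4,'pics/c2.png')
# spindle more
for c in ['top','side']:
    cams.snapshot(c)
    for n in ['groove','spindle','disc']:
        print(c,n,[(np.round(d['position'],4),round(d['p'],2)) for d in models.place_of(c,n)])
```

```text
5.85 [ 0.4929 -0.1604  0.1899] [ 0.4904 -0.0629 -0.8421] [-0.0167  0.0275 -0.0144] 15.459377040752655
clip_grip [(array([ 0.5441, -0.307 ,  0.0286]), 0.9), (array([ 0.4981, -0.1624,  0.1934]), 0.86)]
clip_seat [(array([ 0.5675, -0.3369,  0.0037]), 0.77)]
clip_mouth []
[ 0.5242 -0.1708  0.1654] (np.float64(255.20930730057063), np.float64(286.0884191553632))
top groove [(array([0.5786, 0.1622, 0.07  ]), 0.48)]
top spindle [(array([0.5827, 0.1641, 0.0688]), 0.46)]
top disc []
side groove []
side spindle []
side disc [(array([0.5844, 0.1616, 0.0641]), 0.65)]
```

View pics/c2.png

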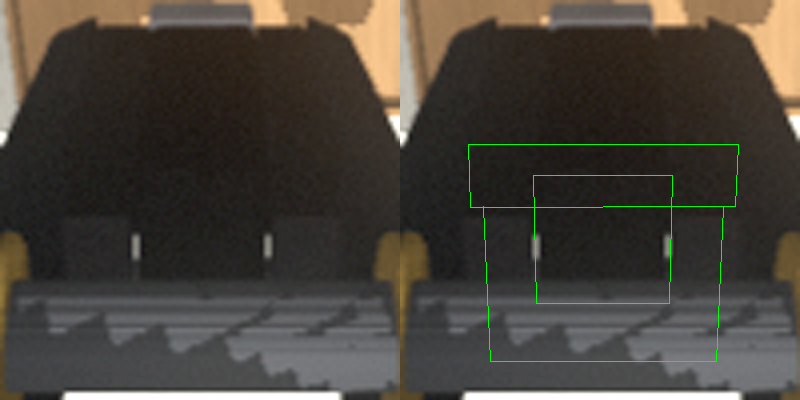

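The tab is held at (536..668, 247) in the crop; the fork is hidden under the hand. Next I'll refine the spindle axis from the masks in both fixed cameras.

Run:
```python
from h import *
from scipy.optimize import least_squares
bx={}
for c in ['top','side']:
    cams.snapshot(c)
    for n in ['spindle','disc']:
        ms=models.masks_of(c,n)
        print(c,n,[(round(m['p'],2),int(m['pixels'].sum()),cv2.boundingRect(m['pixels'].astype(np.uint8))) for m in ms][:3])
        if ms: x,y,w,h=cv2.boundingRect(ms[0]['pixels'].astype(np.uint8)); bx[c,n]=np.array([x,x+w-1,y,y+h-1],float)
t=np.linspace(0,2*np.pi,60)
def sil(c,n,P):
    rad,zs=(.014,(.079,.102)) if n=='spindle' else (.075,(.065,.07))
    q=np.concatenate([np.c_[P[0]+rad*np.cos(t),P[1]+rad*np.sin(t),0*t+z] for z in zs])
    u,v=proj(c,q); return np.array([u.min(),u.max(),v.min(),v.max()])
for keys in [[k] for k in bx]+[list(bx)]:
    f=least_squares(lambda P:np.concatenate([sil(*k,P)-bx[k] for k in keys]),[.584,.162])
    print(keys,f.x,f.fun)
goal([.505,.162,.15],0)
```

```text
top spindle []
top disc [(0.64, 3006, (138, 194, 63, 63))]
side spindle []
side disc [(0.68, 450, (230, 146, 22, 30)), (0.22, 287, (218, 202, 27, 18))]
[('top', 'disc')] [0.5834 0.164 ] [-0.6707  0.6721 -0.5767  0.5265]
[('side', 'disc')] [0.6285 0.1578] [-17.9137  18.0403  -3.3542  -0.7897]
[('top', 'disc'), ('side', 'disc')] [0.6038 0.1608] [  0.9584   2.0389  -8.872   -8.2296 -27.4866   8.7342  -2.5293   0.2463]
trans [0.0911 0.3091 0.0409] turn [ 0.      0.0001 -0.3209]
```

>>> jog_arm(turn=[[0,0,-0.32],[0,0,-0.32],[0,0,-0.32],[0,0,-0.32],[0,0,-0.32],[0,0,-0.32],[0,0,-0.32],[0,0,-0.32],[0,0,-0.32]], translation=[[0.02,0.05,0],[0.03,0.1,0],[0.05,0.155,0],[0.065,0.21,0],[0.08,0.265,0],[0.091,0.309,0.02],[0.091,0.309,0.041],[0.091,0.309,0.041],[0.091,0.309,0.041]], grip=[1,1,1,1,1,1,1,1,1])

```text
clock: 7.88
tool_pos: [0.5053, 0.1611, 0.1504]
eef_rot: [0.001, 1.0, -0.0, 0.0]
contact_force: [0.4, 0.4, -1.1]
opening: 0.179
finger_force: 44.9
```

Run:
```python
from ov import *
s=r.get_state(); print(s['clock'],s['tool_pos'],s['eef_rot'],s['contact_force'],s['moment'])
im={c:cams.snapshot(c) for c in ['side','top']}
for n in ['groove','clip_mouth','clip_seat']:
    print(n,[(np.round(d['position'],4),round(d['p'],2)) for d in models.place_of('top',n)])
t=np.linspace(0,2*np.pi,60)
P=np.array([.584,.163]); outs=[]
for c in ['side','top']:
    u,v=map(int,proj(c,np.array([P[0]-.01,P[1],.1]))); k=8; w=25
    o=cv2.resize(im[c][v-30:v+30,u-w:u+w,::-1],None,fx=k,fy=k,interpolation=cv2.INTER_CUBIC)
    o=np.clip(o*1.5,0,255).astype(np.uint8)
    seat=s['tool_pos']+[.033,0,-.0245]
    L=[np.c_[P[0]+.014*np.cos(t),P[1]+.014*np.sin(t),0*t+.102],np.c_[P[0]+.014*np.cos(t),P[1]+.014*np.sin(t),0*t+.079]]
    for q,col in [(x,(0,255,0)) for x in L]+[(x,(0,0,255)) for x in clip_pts(seat,0)]:
        a,b=proj(c,q); cv2.polylines(o,[np.c_[(a-u+w+.5)*k,(b-v+30+.5)*k].round().astype(np.int32)],True,col,1)
    outs.append(o)
cv2.imwrite('pics/c3.png',np.hstack(outs))
```

```text
7.875 [0.5053 0.1611 0.1504] [ 0.001   1.     -0.0002  0.0002] [ 0.4075  0.4418 -1.0722] [0.025  0.0295 0.0008]
groove [(array([0.5813, 0.161 , 0.0677]), 0.49)]
clip_mouth [(array([ 0.5718, -0.3385,  0.0028]), 0.5), (array([0.5431, 0.1606, 0.1269]), 0.44)]
clip_seat [(array([ 0.5673, -0.3307,  0.0021]), 0.6), (array([0.5364, 0.1583, 0.1289]), 0.39)]
```

View pics/c3.png

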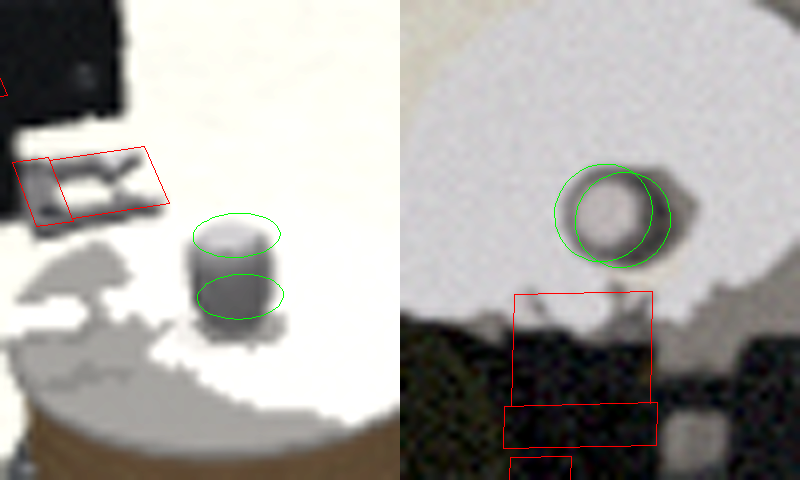

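The side crop shows the head and held clip with the same small offset of about (-5,+6) zoomed px from the model, so their relative position matches it. The top crop puts the head about 1 mm towards -y, so the spindle is at about (0.584,0.162). Now lowering onto the disc.

>>> jog_arm(turn=[[0,0,0],[0,0,0],[0,0,0],[0,0,0],[0,0,0],[0,0,0]], translation=[[0.002,0.001,0.015],[0.002,0.001,0.03],[0.002,0.001,0.042],[0.002,0.001,0.048],[0.002,0.001,0.049],[0.002,0.001,0.049]], grip=[1,1,1,1,1,1])

```text
clock: 8.88
tool_pos: [0.5032, 0.163, 0.1011]
eef_rot: [0.0, 1.0, 0.0, 0.0]
contact_force: [-0.4, 0.2, -2.3]
opening: 0.175
finger_force: 44.9
```

>>> jog_arm(turn=[[0,0,0],[0,0,0],[0,0,0]], translation=[[0,0,0.001],[0,0,0.002],[0,0,0.002]], grip=[1,1,1])

```text
clock: 9.25
tool_pos: [0.503, 0.1629, 0.099]
eef_rot: [0.0, 1.0, 0.0, 0.0]
contact_force: [0.3, 0.3, -1.7]
opening: 0.181
finger_force: 44.9
```

>>> jog_arm(turn=[[0,0,0],[0,0,0],[0,0,0]], translation=[[0,0,0.0005],[0,0,0.001],[0,0,0.001]], grip=[1,1,1])

```text
clock: 9.62
tool_pos: [0.503, 0.1629, 0.098]
eef_rot: [0.0, 1.0, 0.0, 0.0]
contact_force: [-0.3, -0.3, 1.1]
opening: 0.181
finger_force: 44.9
```

>>> jog_arm(turn=[[0,0,0],[0,0,0],[0,0,0],[0,0,0],[0,0,0],[0,0,0],[0,0,0],[0,0,0]], translation=[[0,0,0],[-0.002,-0.0005,0],[-0.006,-0.0007,0],[-0.01,-0.0007,0],[-0.014,-0.0007,0],[-0.018,-0.0007,0],[-0.02,-0.0007,0],[-0.02,-0.0007,0]], grip=[1,1,1,1,1,1,1,1])

```text
clock: 10.62
tool_pos: [0.5235, 0.1622, 0.098]
eef_rot: [0.001, 1.0, 0.0, 0.0]
contact_force: [0.4, -0.5, 1.3]
opening: 0.179
finger_force: 44.9
```

Run:
```python
from h import *
s=r.get_state(); print(s['clock'],s['tool_pos'],s['contact_force'],s['moment'])
im=cams.snapshot('side')
u,v=map(int,proj('side',np.array([.575,.162,.085]))); k=8
o=cv2.resize(im[v-30:v+30,u-45:u+45,::-1],None,fx=k,fy=k,interpolation=cv2.INTER_CUBIC)
cv2.imwrite('pics/c4.png',o)
```

```text
10.625 [0.5235 0.1622 0.098 ] [ 0.3994 -0.5063  1.2849] [-0.0189 -0.1481  0.0029]
```

View pics/c4.png

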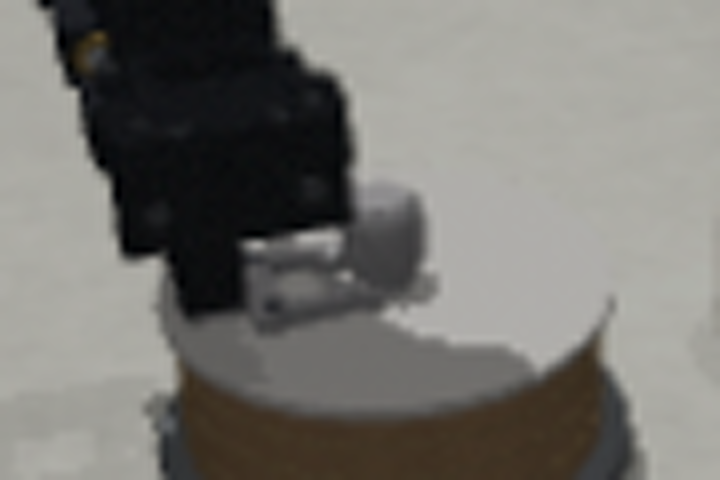

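The side crop shows the clip flat on the disc, with the bridge at (260,300) and the arm tips just reaching the spindle foot near (380,285). I'll keep pushing in small steps.

>>> jog_arm(turn=[[0,0,0],[0,0,0],[0,0,0],[0,0,0],[0,0,0]], translation=[[-0.002,0,0],[-0.004,0,0],[-0.006,0,0],[-0.008,0,0],[-0.008,0,0]], grip=[1,1,1,1,1])

```text
clock: 11.3
tool_pos: [0.5314, 0.1622, 0.098]
eef_rot: [0.0, 1.0, 0.0, 0.0]
contact_force: [-0.1, 0.4, 1.2]
opening: 0.179
finger_force: 44.9
```

>>> jog_arm(turn=[[0,0,0],[0,0,0],[0,0,0]], translation=[[-0.001,0,0],[-0.002,0,0],[-0.002,0,0]], grip=[1,1,1])

```text
clock: 11.68
tool_pos: [0.5323, 0.1618, 0.0977]
eef_rot: [0.0, 1.0, -0.0, -0.001]
contact_force: [-3.1, -0.3, 1.8]
opening: 0.176
finger_force: 44.9
```

>>> jog_arm(turn=[[0,0,0],[0,0,0],[0,0,0]], translation=[[-0.001,0,0],[-0.002,0,0],[-0.002,0,0]], grip=[1,1,1])

```text
clock: 12.05
tool_pos: [0.5334, 0.1616, 0.0975]
eef_rot: [0.0, 1.0, -0.001, -0.002]
contact_force: [-5.0, -1.5, 2.2]
opening: 0.175
finger_force: 44.9
```

>>> jog_arm(turn=[[0,0,0],[0,0,0],[0,0,0]], translation=[[-0.001,-0.0005,0],[-0.002,-0.0007,0],[-0.002,-0.0007,0]], grip=[1,1,1])

```text
clock: 12.42
tool_pos: [0.534, 0.1613, 0.0973]
eef_rot: [-0.0, 1.0, -0.001, -0.003]
contact_force: [-7.6, -0.9, 3.4]
opening: 0.179
finger_force: 44.9
```

>>> jog_arm(turn=[[0,0,0],[0,0,0],[0,0,0]], translation=[[-0.001,0,0],[-0.002,0,0],[-0.002,0,0]], grip=[1,1,1])

```text
clock: 12.8
tool_pos: [0.5349, 0.1613, 0.0971]
eef_rot: [-0.0, 1.0, -0.001, -0.004]
contact_force: [-9.7, -0.4, 4.7]
opening: 0.18
finger_force: 44.9
```

>>> jog_arm(turn=[[0,0,0],[0,0,0],[0,0,0]], translation=[[-0.001,0,-0.0003],[-0.002,0,-0.0006],[-0.002,0,-0.0006]], grip=[1,1,1])

```text
clock: 13.18
tool_pos: [0.5361, 0.1612, 0.0975]
eef_rot: [-0.0, 1.0, -0.001, -0.005]
contact_force: [-10.1, -0.3, 2.9]
opening: 0.179
finger_force: 44.9
```

>>> jog_arm(turn=[[0,0,0],[0,0,0],[0,0,0]], translation=[[-0.0005,0,-0.0001],[-0.001,0,-0.0003],[-0.001,0,-0.0003]], grip=[1,1,1])

```text
clock: 13.55
tool_pos: [0.5368, 0.1612, 0.0976]
eef_rot: [-0.001, 1.0, -0.001, -0.005]
contact_force: [-11.1, -0.6, 2.5]
opening: 0.18
finger_force: 44.9
```

>>> jog_arm(turn=[[0,0,0],[0,0,0],[0,0,0]], translation=[[-0.0005,0,0],[-0.001,0,0],[-0.001,0,0]], grip=[1,1,1])

```text
clock: 13.92
tool_pos: [0.5395, 0.1613, 0.0979]
eef_rot: [-0.0, 1.0, -0.001, -0.003]
contact_force: [-7.8, -0.2, 1.4]
opening: 0.176
finger_force: 44.9
```

>>> jog_arm(turn=[[0,0,0],[0,0,0],[0,0,0]], translation=[[-0.0005,0,0],[-0.001,0,0],[-0.001,0,0]], grip=[1,1,1])

```text
clock: 14.3
tool_pos: [0.5459, 0.1616, 0.099]
eef_rot: [0.001, 1.0, 0.001, 0.002]
contact_force: [2.2, -0.1, -1.3]
opening: 0.179
finger_force: 44.9
```

>>> jog_arm(turn=[[0,0,0],[0,0,0],[0,0,0]], translation=[[-0.0005,0,0],[-0.001,0,0],[-0.001,0,0]], grip=[1,1,1])

```text
clock: 14.68
tool_pos: [0.5462, 0.1616, 0.0991]
eef_rot: [0.001, 1.0, 0.0, 0.001]
contact_force: [3.3, -0.7, -1.1]
opening: 0.18
finger_force: 44.9
```

>>> jog_arm(turn=[[0,0,0],[0,0,0],[0,0,0]], translation=[[-0.001,0,0],[-0.002,0,0],[-0.002,0,0]], grip=[1,1,1])

```text
clock: 15.05
tool_pos: [0.547, 0.1615, 0.0987]
eef_rot: [0.0, 1.0, 0.0, -0.0]
contact_force: [1.6, -0.4, -0.7]
opening: 0.176
finger_force: 44.9
```

>>> jog_arm(turn=[[0,0,0],[0,0,0],[0,0,0]], translation=[[-0.001,0,0],[-0.0015,0,0],[-0.0015,0,0]], grip=[1,1,1])

```text
clock: 15.42
tool_pos: [0.5481, 0.1615, 0.0987]
eef_rot: [0.0, 1.0, -0.0, -0.0]
contact_force: [0.2, -0.7, -1.6]
opening: 0.18
finger_force: 44.9
```

>>> jog_arm(turn=[[0,0,0],[0,0,0],[0,0,0]], translation=[[-0.0005,0,0],[-0.001,0,0],[-0.001,0,0]], grip=[1,1,1])

```text
clock: 15.8
tool_pos: [0.5493, 0.1615, 0.0988]
eef_rot: [0.0, 1.0, 0.0, -0.0]
contact_force: [0.3, 0.2, -1.0]
opening: 0.179
finger_force: 44.9
```

>>> jog_arm(turn=[[0,0,0],[0,0,0],[0,0,0]], translation=[[-0.0005,0,0],[-0.001,0,0],[-0.001,0,0]], grip=[1,1,1])

```text
clock: 16.18
tool_pos: [0.5502, 0.1615, 0.0988]
eef_rot: [0.0, 1.0, -0.0, -0.0]
contact_force: [-1.6, 0.1, 0.0]
opening: 0.177
finger_force: 44.9
```

>>> jog_arm(turn=[[0,0,0],[0,0,0],[0,0,0]], translation=[[-0.0005,0,0],[-0.001,0,0],[-0.001,0,0]], grip=[1,1,1])

```text
clock: 16.55
tool_pos: [0.5504, 0.1615, 0.0986]
eef_rot: [0.0, 1.0, -0.0, -0.001]
contact_force: [-4.7, 0.3, 0.8]
opening: 0.177
finger_force: 44.9
```

>>> jog_arm(turn=[[0,0,0],[0,0,0],[0,0,0],[0,0,0]], translation=[[-0.0007,0,0],[-0.0014,0,0],[-0.0018,0,0],[-0.0018,0,0]], grip=[1,1,1,1])

```text
clock: 17.05
tool_pos: [0.5505, 0.1614, 0.0984]
eef_rot: [-0.0, 1.0, -0.001, -0.003]
contact_force: [-7.9, 0.2, 2.1]
opening: 0.18
finger_force: 44.9
```

>>> jog_arm(turn=[[0,0,0],[0,0,0],[0,0,0]], translation=[[0,0,0],[0,0,0],[0,0,0]], grip=[1,1,1])

```text
clock: 17.42
tool_pos: [0.5505, 0.1614, 0.0984]
eef_rot: [-0.0, 1.0, -0.001, -0.003]
contact_force: [-7.9, 0.3, 2.6]
opening: 0.178
finger_force: 44.9
```

Now up to about 10–11 N, held over half a second.

>>> jog_arm(turn=[[0,0,0],[0,0,0],[0,0,0],[0,0,0],[0,0,0],[0,0,0],[0,0,0]], translation=[[-0.0007,0,0],[-0.0013,0,0],[-0.0013,0,0],[-0.0013,0,0],[-0.0013,0,0],[-0.0013,0,0],[-0.0013,0,0]], grip=[1,1,1,1,1,1,1])

```text
clock: 18.3
tool_pos: [0.5507, 0.1613, 0.0984]
eef_rot: [-0.0, 1.0, -0.001, -0.004]
contact_force: [-10.8, 0.9, 4.7]
opening: 0.182
finger_force: 44.9
```

>>> jog_arm(turn=[[0,0,0],[0,0,0],[0,0,0],[0,0,0],[0,0,0],[0,0,0],[0,0,0],[0,0,0],[0,0,0]], translation=[[0.001,0,0],[0.002,0,0],[0.003,0,0],[0.004,0,0],[0.004,0,0],[0.004,0,0],[0.004,0,0],[0.004,0,0],[0.004,0,0]], grip=[1,1,1,1,1,0.7,0.6,0.5,0.5])

```text
clock: 19.42
tool_pos: [0.5511, 0.1615, 0.099]
eef_rot: [0.0, 1.0, 0.0, 0.0]
contact_force: [0.7, -0.3, -0.3]
opening: 0.498
finger_force: 0.0
```

>>> jog_arm(turn=[[0,0,0],[0,0,0],[0,0,0],[0,0,0],[0,0,0],[0,0,0],[0,0,0],[0,0,0]], translation=[[0,0,-0.01],[0,0,-0.03],[0,0,-0.06],[0.03,0,-0.1],[0.07,0,-0.15],[0.1,0,-0.15],[0.1,0,-0.15],[0.1,0,-0.15]], grip=[0.5,0.5,0.5,0.5,0.5,0.5,0.5,0.5])

```text
clock: 20.42
tool_pos: [0.4516, 0.1616, 0.2491]
eef_rot: [0.001, 1.0, 0.0, 0.001]
contact_force: [0.1, -0.2, -0.6]
opening: 0.5
finger_force: 0.0
```

Run:
```python
from h import *
s=r.get_state(); print(s['clock'],s['tool_pos'],s['contact_force'])
outs=[]
for c in ['side','top']:
    im=cams.snapshot(c)
    for n in ['clip_grip','clip_seat','clip_mouth','groove']:
        print(c,n,[(np.round(d['position'],4),round(d['p'],2)) for d in models.place_of(c,n)])
    u,v=map(int,proj(c,np.array([.57,.162,.085]))); k=8
    outs.append(cv2.resize(im[v-30:v+30,u-25:u+25,::-1],None,fx=k,fy=k,interpolation=cv2.INTER_CUBIC))
cv2.imwrite('pics/c5.png',np.hstack(outs))
```

```text
20.425 [0.4516 0.1616 0.2491] [ 0.1379 -0.2319 -0.5602]
side clip_grip [(array([ 0.5487, -0.3066,  0.0284]), 0.74), (array([0.5518, 0.162 , 0.0991]), 0.62)]
side clip_seat [(array([ 0.5678, -0.3309,  0.0058]), 0.97), (array([0.5862, 0.1592, 0.0715]), 0.76), (array([ 0.7552,  0.1925, -0.0028]), 0.7)]
side clip_mouth [(array([ 0.5734, -0.345 ,  0.0005]), 0.81), (array([0.5924, 0.1598, 0.0709]), 0.63), (array([ 0.7851, -0.0016,  0.0007]), 0.63)]
side groove [(array([ 0.7863, -0.2191, -0.0006]), 0.75), (array([0.5842, 0.1669, 0.0689]), 0.51)]
top clip_grip [(array([ 0.546 , -0.3044,  0.0268]), 0.56), (array([0.548 , 0.1585, 0.103 ]), 0.48)]
top clip_seat [(array([ 0.5667, -0.3273,  0.0047]), 0.8), (array([0.5807, 0.1587, 0.0743]), 0.73)]
top clip_mouth [(array([0.5902, 0.1627, 0.0734]), 0.59)]
top groove [(array([0.5813, 0.1615, 0.0707]), 0.57)]
```

View pics/c5.png

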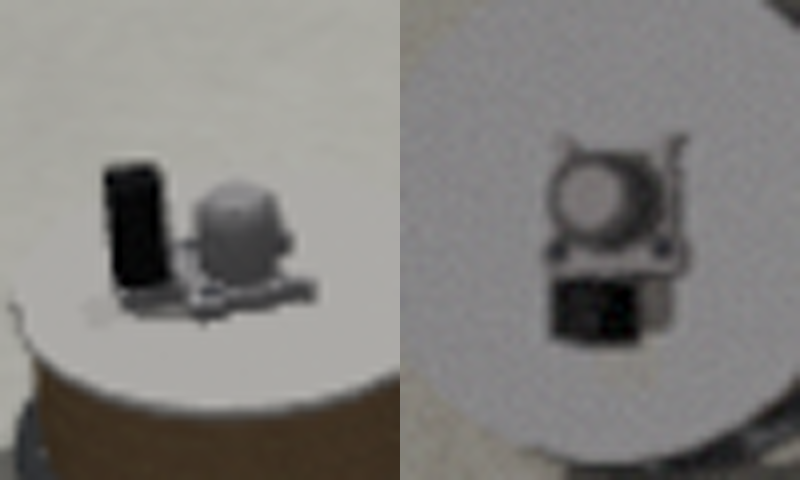

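Both crops show the clip flat and seated. Its arms straddle the neck, with tips beyond the head at (310,290) in the side view and (565,140) and (680,140) in the top view. The black tab stands free and the gripper is clear, so I'm handing in.

```bash
python3 -c "
from h import *
print(r.finish_job())"
```

```text
the job is handed in; nothing more can be done
None
```

The clip snapped into the spindle's groove, was pressed home at about 10.8 N for over half a second and released, and the job was handed in at about 21 s; the judge returned no verdict.

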